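# Clamp a square tube against its locating pins with a screw clamp's crank

### The job

Slide the square steel tube along the table until it lies fully home against the three pins, its side on the two back pins and its end on the end pin, then clamp it there: hold the loose sleeve of the crank and wind the screw down, keeping hold of the sleeve as long as the crank turns. Tighten until the crank takes about twice the effort of running free and no more, because the thin-walled tube dents, then let go. Leave the paint marker and the round tube offcut where they are.

Things in the scene. Friction and masses are not known exactly. Their poses are not given: they have to be found in the camera images.
- station: Screw clamp bolted to the table, with its pins. Origin on the table, on the axis of the upright screw spindle; z up. A post (26 mm, 157 mm high) stands at y = +135 mm; a grey arm at z = 100 to 146 mm runs from it to the spindle. A tube that is fully home lies along y, its middle at (x, y) = (0, -75) mm, its end at y = +45 mm
- tube: Square hollow steel section, loose, 40 x 40 mm, 240 mm long along its own y, 0.4 to 0.7 kg; origin in the middle of its underside, z up. It lies under the foot, up to 50 mm short of the end pin and 10 to 28 mm off the back pins. Its -y half sticks out of the clamp and can be gripped from above across 40 mm, best 75 to 95 mm from its middle; sliding it takes up to 15 N
- tube_end (a point): Middle of the tube's end face on the +y side (120 mm from its middle, 20 mm above the underside), the end that meets the end pin
- crank (a joint): Crank angle (rad), -0.6 to 0.6 at the start; grows clockwise seen from above, which lowers the foot 20 mm a turn (stays where it is left, up to about 100 N of clamping). At 0 the sleeve is on the station's -x side of the spindle, at pi/2 on its +y side. Running free it drags with 0.33 N m (5 N at the sleeve); pressing on the tube adds 1 N at the sleeve per 20 N of clamping force
- sleeve: The crank's grip sleeve: black, ribbed, upright, 24 mm round, 59 mm long, spinning freely on its pin, 65 mm from the spindle axis. Origin in its middle, 226 mm above the table at crank angle 0; 33 mm below it lies the top of the crank arm, 40 mm above it the tip of the pin's cap nut. It sinks with the spindle; its own x and y axes spin
- marker: Paint marker, 13 x 138 mm, lying; bystander. Origin in the middle of its underside
- offcut: Upright round tube offcut, 43 mm round, 60 mm high; bystander. Origin in the middle of its underside
- end_pin_head (a point): Fixed locating pin, a round steel head 29 mm wide and 27 mm high on the table; point at the middle of its top. At (0, 59.5) mm in the station frame; the tube's end must touch it
- back_pin_a_head (a point): Fixed locating pin, a round steel head 29 mm wide and 27 mm high on the table; point at the middle of its top. At (34.5, 20) mm in the station frame; the tube's +x side must touch it
- back_pin_b_head (a point): Fixed locating pin, a round steel head 29 mm wide and 27 mm high on the table; point at the middle of its top. At (34.5, -95) mm in the station frame; the tube's +x side must touch it
- boss (a point): Point on the spindle axis at the underside of the arm's boss, 100 mm above the table. Below it hangs the spindle's round foot (41 mm wide, does not turn, springy face of about 60 N per mm), 12 to 27 mm above the tube's top at the start; how far is not known: the foot's setting on the spindle differs each time

How it is judged:
By the outcome, as a careful person would: the job done as asked, in the order asked, and still so for the second after the job is handed in, with the robot touching nothing.
It also fails if it takes over 72 s, if anything falls off the work surface, if the arm or the gripper's body presses on something with over 40 N, if the wrist force passes 120 N, or if a joint passes its speed limit or range.

### The arm

A 6-joint arm with a two-finger parallel gripper is mounted at the origin on the work surface; the furniture and walls round the work are solid. World frame = base frame: x ahead of the robot, y to its left, z up, the work surface at z = 0. Lengths are in m, angles in rad, forces in N, time in s.
With the tool pointing down it reaches from about 0.375 to 0.925 m from the base axis. Payload 5.7 kg.
Tool frame: the origin (TCP) lies midway between the tips of the shut fingers; the grasp point (between the pads) lies 19 mm behind it; z points along the fingers, y is the line along which they close (so a half turn about z gives the same grasp; the last joint's range is limited). The gripper opens to 85 mm and grips with 20 to 120 N. Pads are 22 mm wide; open, the fingers measure 114 mm over their backs; the gripper's body (76 mm by 85 mm) begins 54 mm behind the grasp point. The pads swing forward as they close: fully open they stand 13 mm farther back than shut.
Start: joints at [-1.332, 0.359, 1.51, -0, 1.272, -0.115], TCP at [0.208, -0.563, 0.231] pointing down, gripper open.
Joint ranges: [-2.97, 2.97], [-1.01, 2.36], [0.21, 2.38], [-0.96, 4.11], [0.2, 2.71], [-2.98, 2.98]. Speed limits (rad/s): [2.39, 2.39, 3.14, 3.14, 3.14, 3.14].

### API

Orientations are given as a rotation vector (axis times angle).
In Python, from rig import manip, viewer, finish_job gives the robot as it stands.
- The arm moves only by the shell command python3 -m inch 'ROWS' [OPENING] [FORCE]. ROWS is JSON, one flat list of numbers, 4 for each row, row after row: the shift along the world's x, y, z in mm, then the turn about the world's z in rad. A call has 1 to 8 rows; each row shifts and turns the commanded pose from where the row before left it; what a row does not reach is not made up. A row lasts 1/12 s, in which the tool goes at most 41.7 mm and 7.16 degrees, less where a joint would pass 70% of its speed; a pose out of reach is approached as far as the arm can. A call with a gripper value outside its range is refused whole. OPENING is the finger opening in mm, from 0 to 85.4, set as the call begins (- or left out, the last holds). The fingers move at their own pace and stop on an object; FORCE is the grip in N (left out, the last holds). Time passes only in rows, so rows that do not move let the fingers close. It gives the time, the measured TCP pose, the force, the opening and the grip force at its end, in the units of the state.
- manip.sense(): the state, without advancing time (a new reading comes with each control period).
- viewer.camera(name): name is "scene" or "top"; returns the picture (480x640x3 uint8, red, green, blue); there is no depth.
- viewer.get_calibration(name): a dict with "vfov" (degrees; the focal length in pixels is half the picture's height over the tangent of half this angle, whatever the lens; pixels are square), "cx", "cy" (the principal point, pixels), "D" ([k1, k2, p1, p2, k3] as OpenCV has them; the pictures are not rectified), "eye" and "orientation" of the camera in the world. Camera axes: x right, y up, looking along -z (the intrinsics and any distortion apply to the point x, -y, -z); pixel columns grow to the right and rows downward; lengths in m; the calibration is good to about 2 mm. A picture is of the moment at which its call begins. get_calibration takes no time and is no camera call.
- finish_job(): hands the job in; it is judged then, once.
The state is a dict: "time_s": time; "joint_pos": joint angles; "joint_velocities": joint speeds; "joint_efforts": joint torques, N m; "eef_pos": TCP position; "eef_rot": TCP orientation; "wrist_force": force on the tool from outside, world axes, zero at the start; "torque": the same for the moment, N m; "width": finger opening in m; "finger_force": force on a finger pad.
Only numpy, scipy, OpenCV 4.12 (cv2) and the standard library are available. Lean on these libraries where they do the work, as an engineer would, in place of code of your own. Each camera call takes 0.05 s, during which the arm holds its last target. There are 200 camera calls.

## Working session

There is one attempt and no reset: what is moved stays moved. The work goes in short steps, Python scripts to look and compute and a shell command to move; the robot and the scene stay as the last step left them, time stands still between calls to the robot, and variables do not carry over. Pictures are saved under pics/ and viewed, at most 10 in all, crops included, and the job is handed in when it is done.

```bash
mkdir -p pics; ls; python3 - <<'E'
from rig import manip, viewer
import cv2
for n in("scene","top"):
    im=viewer.camera(n); cv2.imwrite(f"pics/{n}0.png",im[:,:,::-1]); print(n,viewer.get_calibration(n))
s=manip.sense(); print(s)
E
```

```text
pics
scene {'vfov': 44.63119472549732, 'cx': 318.28066404859743, 'cy': 241.22574405659967, 'D': array([-0.17339937,  0.        ,  0.        ,  0.        ,  0.        ]), 'eye': array([-0.20880931, -0.50740045,  0.65405527]), 'orientation': array([ 0.91845735, -0.48880568, -0.93197934])}
top {'vfov': 52.61643949281346, 'cx': 321.4987391813137, 'cy': 235.6987232035094, 'D': array([0.04605482, 0.        , 0.        , 0.        , 0.        ]), 'eye': array([ 0.36814818, -0.10536276,  0.99096413]), 'orientation': array([ 0.0653414 , -0.05224861, -1.59039128])}
{'time_s': 0.1, 'joint_pos': array([-1.33210399e+00,  3.59469570e-01,  1.51132075e+00,  2.97986605e-05,
        1.27247152e+00, -1.15116657e-01]), 'joint_velocities': array([ 0.00061739, -0.00066055, -0.00357242,  0.00022719,  0.00082558,
        0.00118797]), 'joint_efforts': array([-3.38048812e-04, -5.28651738e+01, -2.79351532e+01, -3.34502820e-04,
        5.01530740e-03,  2.33213449e-06]), 'eef_pos': array([ 0.20773505, -0.56225298,  0.23051715]), 'eef_rot': array([-3.09092303e+00, -5.52560552e-01,  1.17195703e-04]), 'wrist_force': array([-0.83523078,  0.18583126,  0.36725369]), 'torque': array([ 0.00033717,  0.04487851, -0.02725024]), 'finger_force': 0.0, 'width': 0.08524636821812726}
```

View pics/scene0.png

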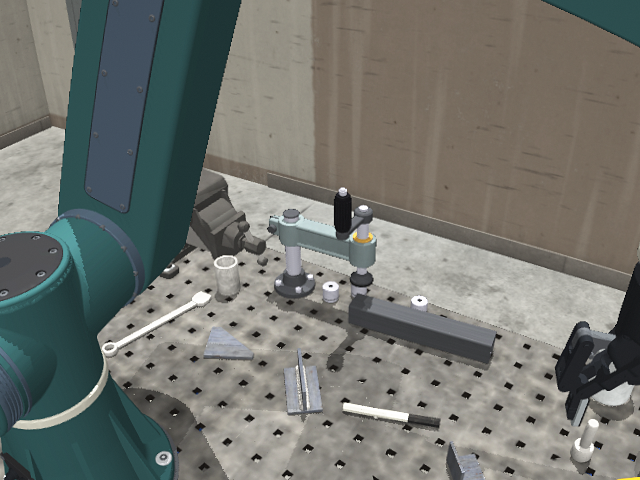

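View pics/top0.png

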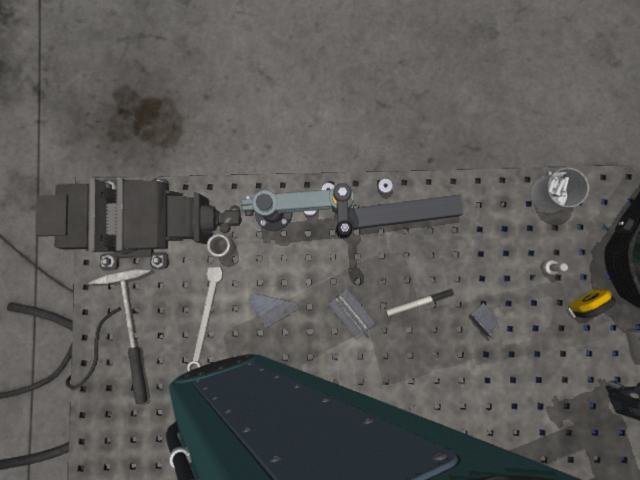

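The overview shows the tube under the clamp, top view (355–462, 195–228). The sleeve is near (345,228), so the crank is near 0, with the back pins at (385,185) and (328,187). The end pin is at (310,211), the post at (264,203) and the marker at (420,302). The offcut is at (218,245). I'll zoom in to measure.

```bash
cat > h.py <<'E'
import numpy as np, cv2
from rig import viewer, manip
from scipy.spatial.transform import Rotation as R
def K(n):
    c=viewer.get_calibration(n); f=240/np.tan(np.radians(c['vfov']/2))
    return c,np.array([[f,0,c['cx']],[0,f,c['cy']],[0,0,1]])
def ray(n,uv):
    c,k=K(n); p=cv2.undistortPoints(np.array([[uv]],float),k,c['D'],criteria=(3,50,1e-10))[0,0] if False else cv2.undistortPoints(np.array([[uv]],float),k,c['D'])[0,0]
    return np.array(c['eye']),R.from_rotvec(c['orientation']).apply([p[0],-p[1],-1])
def at_z(n,uv,z):
    e,d=ray(n,uv); return e+d*(z-e[2])/d[2]
def proj(n,P):
    c,k=K(n); q=R.from_rotvec(c['orientation']).inv().apply(np.atleast_2d(P)-c['eye'])*[1,-1,-1]
    return cv2.projectPoints(q,np.zeros(3),np.zeros(3),k,c['D'])[0][:,0]
def crop(n,x0,y0,w,h,s,name):
    im=viewer.camera(n)[y0:y0+h,x0:x0+w,::-1]
    cv2.imwrite(name,cv2.resize(im,None,fx=s,fy=s,interpolation=cv2.INTER_CUBIC))
E
python3 - <<'E'
from h import *
crop("top",235,165,250,90,3.2,"pics/t1.png"); crop("scene",265,180,240,190,3.15,"pics/s1.png")
E
```

```text
(no output)
```

View pics/t1.png

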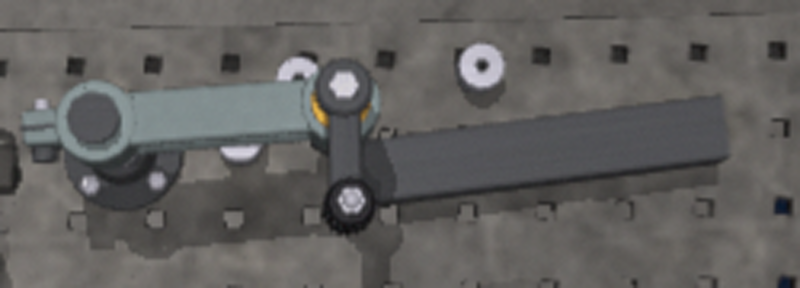

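View pics/s1.png

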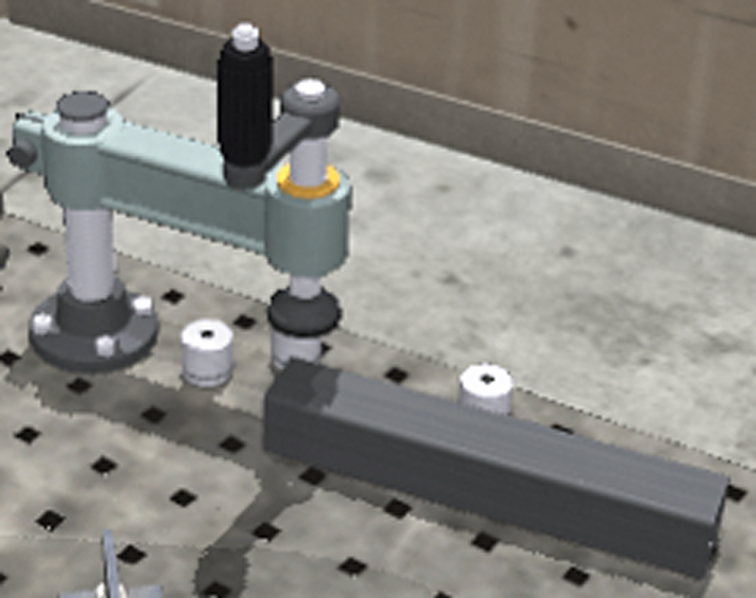

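```bash
cat > fit.py <<'E'
from h import *
from scipy.optimize import least_squares
T=lambda u,v:(235+(u+.5)/3.2-.5,165+(v+.5)/3.2-.5)
S=lambda u,v:(265+(u+.5)/3.15-.5,180+(v+.5)/3.15-.5)
def pose(obs,x0):
    P=np.array([o[2] for o in obs],float)/1000
    def f(p):
        c,s=np.cos(p[2]),np.sin(p[2]); W=P@np.array([[c,s,0],[-s,c,0],[0,0,1]])+[p[0],p[1],0]
        return np.concatenate([proj(n,w)[0]-uv for (n,uv,_),w in zip(obs,W)])
    r=least_squares(f,x0); return r.x,r.fun.reshape(-1,2).round(1)
E
python3 - <<'E'
from fit import *
st=[("top",T(94,118),(0,135,157)),("scene",S(83,103),(0,135,157)),("top",T(482,65),(34.5,-95,27)),
("scene",S(487,379),(34.5,-95,27)),("scene",S(207,333),(0,59.5,27))]
x,r=pose(st,[.5,-.1,0]); print("station",x.round(4),r.tolist())
tb=[("top",T(722,96),(20,-120,40)),("top",T(727,156),(-20,-120,40)),("scene",S(727,479),(20,-120,40)),("scene",S(708,575),(-20,-120,0)),
("scene",S(300,360),(20,120,40)),("scene",S(268,400),(-20,120,40)),("scene",S(265,450),(-20,120,0))]
t,r=pose(tb,[.5,-.2,0]); print("tube",t.round(4),r.tolist())
c,s=np.cos(x[2]),np.sin(x[2]); d=t[:2]-x[:2]
rel=np.array([c*d[0]+s*d[1],-s*d[0]+c*d[1]])*1e3; print("rel mm",rel, "yaw deg",np.degrees(t[2]-x[2]))
# crank: cap nut z 266
for n,uv in(("top",T(350,200)),("scene",S(245,30))):
    for z in (.262,.266,.270):
        p=at_z(n,uv,z); d=p[:2]-x[:2]; q=np.array([c*d[0]+s*d[1],-s*d[0]+c*d[1]]); print(n,z,(q*1e3).round(1),p.round(4),np.arctan2(q[1],-q[0]).round(3),np.hypot(*q).round(4))
print(proj("top",[x[0],x[1],.24]),T(344,84))
for n,uv in(("top",(420,302)),("top",(218,245)),("scene",(227,262))): print(at_z(n,uv,.0 if uv[0]==420 else .06).round(3))
E
```

```text
station [ 0.5007 -0.1359  0.0552] [[0.2, -0.7], [-0.6, 0.2], [0.5, -0.4], [-0.2, 0.1], [-0.3, 0.6]]
tube [ 0.485  -0.2569  0.1021] [[0.9, -1.3], [2.3, 0.0], [1.8, -1.6], [-1.7, 2.5], [-1.8, -2.0], [-1.0, -1.3], [-0.3, 1.1]]
rel mm [ -22.33782   -119.9509797] yaw deg 2.687975598471092
top 0.262 [-65.5   5.5] [ 0.4349 -0.1341  0.262 ] 0.083 0.0657
top 0.266 [-65.9   5.6] [ 0.4346 -0.1339  0.266 ] 0.085 0.0661
top 0.27 [-66.2   5.8] [ 0.4342 -0.1337  0.27  ] 0.088 0.0665
scene 0.262 [-62.1   4.6] [ 0.4384 -0.1347  0.262 ] 0.074 0.0622
scene 0.266 [-68.9   1.2] [ 0.4318 -0.1385  0.266 ] 0.017 0.0689
scene 0.27 [-75.7  -2.3] [ 0.4252 -0.1423  0.27  ] -0.03 0.0757
[[343.70558327 186.52035777]] (342.15625, 190.90625)
[ 0.304 -0.294  0.   ]
[0.424 0.101 0.06 ]
[0.426 0.096 0.06 ]
```

The station fits at (0.501, -0.136), yaw 0.055. The tube is about 22 mm off the back pins, 45 mm short of the end pin, and 2.7° askew. The sleeve is at about (0.434, -0.134), crank near 0.08. I'm moving over the tube's free half now.

```bash
python3 -m inch '[24,18.5,0,0.11,24,18.5,0,0.11,24,18.5,0,0.11,24,18.5,0,0.11,24,18.5,0,0.11,24,18.5,0,0.11,24,18.5,0,0.11,24,18.5,0,0.11]' 85; python3 -m inch '[24,18.5,0,0.11,24,18.5,-10,0.11,24,18.5,-20,0.11,22,18,-30,0.11,0,0,-30,0,0,0,-30,0,0,0,-10,0,0,0,0,0]'
python3 -c "
from h import *
s=manip.sense();print(s['eef_pos'],np.degrees(R.from_rotvec(s['eef_rot']).as_matrix()[:2,1]@[0,0]),R.from_rotvec(s['eef_rot']).as_matrix()[:,1],s['wrist_force'])
crop('scene',330,200,240,190,3.15,'pics/s2.png')"
```

```text
time_s: 0.87
eef_pos: [0.4008, -0.4136, 0.2311]
eef_rot: [-2.557, -1.824, 0.0]
wrist_force: [0.4, -0.8, -0.8]
width: 0.0849
finger_force: 0.0
time_s: 1.53
eef_pos: [0.4919, -0.3395, 0.0983]
eef_rot: [-2.1, -2.328, 0.0]
wrist_force: [-0.5, -0.4, 0.8]
width: 0.0847
finger_force: 0.0
[ 0.49192963 -0.33952873  0.09834965] 0.0 [ 0.99467104  0.10299805 -0.00457437] [-0.51880968 -0.37129844  0.75004676]
```

View pics/s2.png

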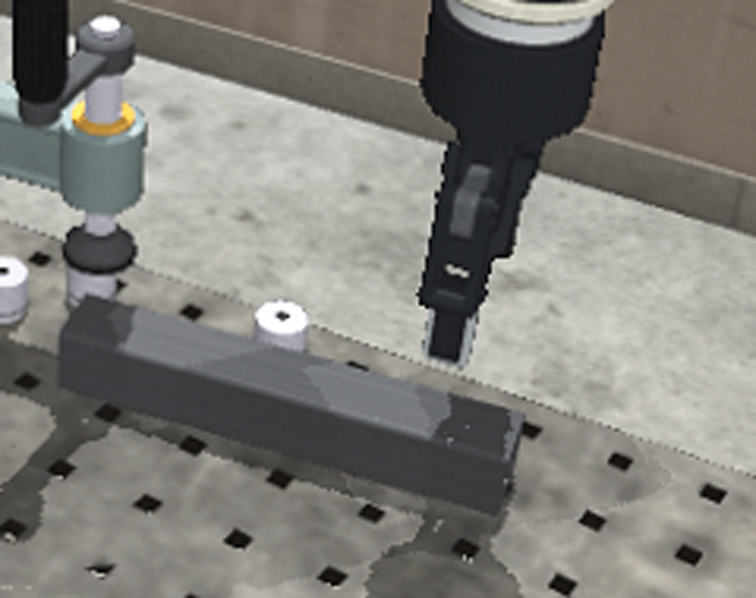

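The gripper hangs open over the tube's free half, with pad tips near (447,360) and the tube end at (515,460) in the crop. It is aligned with the tube, so I'll descend and grip.

```bash
python3 -m inch '[0,0,-30,0,0,0,-30,0,0,0,-18,0,0,0,-8,0,0,0,0,0]'; python3 -m inch '[0,0,0,0,0,0,0,0,0,0,0,0,0,0,0,0,0,0,0,0,0,0,0,0,0,0,0,0,0,0,0,0]' 30 60; python3 -m inch '[0,0,0,0,0,0,0,0]'
```

```text
time_s: 2.0
eef_pos: [0.4937, -0.3418, 0.0153]
eef_rot: [-2.105, -2.332, 0.0]
wrist_force: [-0.1, 0.2, 0.1]
width: 0.0849
finger_force: 0.0
time_s: 2.67
eef_pos: [0.4945, -0.3422, 0.017]
eef_rot: [2.102, 2.332, -0.001]
wrist_force: [-2.1, 0.6, 7.9]
width: 0.0388
finger_force: 62.3
time_s: 2.83
eef_pos: [0.4945, -0.3422, 0.0171]
eef_rot: [2.102, 2.332, -0.001]
wrist_force: [-2.0, 0.7, 7.5]
width: 0.0387
finger_force: 62.3
```

```bash
python3 -m inch '[0,0,2,0,0,0,1,0,0,0,0,0]'; python3 -m inch '[1.45,5.2,0,-0.006,1.45,5.2,0,-0.006,1.45,5.2,0,-0.006,1.45,5.2,0,-0.006,1.45,5.2,0,-0.006,1.45,5.2,0,-0.006,1.45,5.2,0,-0.006,1.45,5.2,0,-0.006]';python3 -m inch '[0,0,0,0,0,0,0,0,0,0,0,0]'; python3 -c "
from h import *
s=manip.sense();print(s['torque'],s['wrist_force'],s['eef_pos'],R.from_rotvec(s['eef_rot']).as_matrix()[:2,1])"
```

```text
time_s: 3.08
eef_pos: [0.4938, -0.3413, 0.0184]
eef_rot: [2.104, 2.333, -0.0]
wrist_force: [-0.1, -0.9, -4.6]
width: 0.039
finger_force: 60.8
time_s: 3.75
eef_pos: [0.5056, -0.299, 0.0182]
eef_rot: [-2.16, -2.281, 0.0]
wrist_force: [-0.5, -0.3, -5.4]
width: 0.039
finger_force: 60.9
time_s: 4.0
eef_pos: [0.5055, -0.2997, 0.0183]
eef_rot: [-2.159, -2.282, 0.0]
wrist_force: [-0.2, -0.1, -5.1]
width: 0.0384
finger_force: 60.9
[-0.34077907  0.00555367  0.00637184] [-0.15342133 -0.08379151 -5.13096192] [ 0.5055035  -0.29967047  0.01828205] [0.99847697 0.05517003]
```

```bash
python3 -m inch '[0,0,-1,0,0,0,0,0]'; for i in 1; do python3 -m inch '[1,0.05,0,0,0,0,0,0]'; done; python3 -m inch '[1,0.05,0,0,0,0,0,0]';python3 -m inch '[1,0.05,0,0,0,0,0,0]';python3 -m inch '[1,0.05,0,0,0,0,0,0]';python3 -c "
from h import *
s=manip.sense();print(s['torque'],s['wrist_force'])"
```

```text
time_s: 4.17
eef_pos: [0.5055, -0.3, 0.0172]
eef_rot: [2.16, 2.281, 0.0]
wrist_force: [0.3, 0.3, -3.8]
width: 0.0389
finger_force: 61.1
time_s: 4.33
eef_pos: [0.5063, -0.2999, 0.0173]
eef_rot: [-2.159, -2.282, 0.001]
wrist_force: [-1.9, 0.3, -3.8]
width: 0.0389
finger_force: 61.0
time_s: 4.5
eef_pos: [0.5074, -0.2997, 0.0173]
eef_rot: [-2.159, -2.282, 0.0]
wrist_force: [-1.1, -0.5, -3.5]
width: 0.039
finger_force: 61.1
time_s: 4.67
eef_pos: [0.5086, -0.2995, 0.0173]
eef_rot: [-2.159, -2.282, 0.0]
wrist_force: [-0.6, 0.4, -3.4]
width: 0.0389
finger_force: 61.1
time_s: 4.83
eef_pos: [0.5096, -0.2995, 0.0173]
eef_rot: [-2.159, -2.282, -0.0]
wrist_force: [-1.2, 0.5, -3.8]
width: 0.0393
finger_force: 61.0
[-0.1332008   0.1073794   0.16467861] [-1.24571131  0.52684581 -3.83728487]
```

```bash
for i in 0; do :; done; python3 -m inch '[1,0.05,0,0,0,0,0,0]';python3 -m inch '[1,0.05,0,0,0,0,0,0]';python3 -m inch '[1,0.05,0,0,0,0,0,0]';python3 -c "
from h import *
s=manip.sense();print(s['torque'],s['wrist_force'])"
```

```text
time_s: 5.0
eef_pos: [0.5101, -0.2994, 0.0172]
eef_rot: [-2.158, -2.281, 0.001]
wrist_force: [-2.8, -1.3, -2.9]
width: 0.0391
finger_force: 61.3
time_s: 5.17
eef_pos: [0.5102, -0.2994, 0.0172]
eef_rot: [-2.157, -2.281, 0.002]
wrist_force: [-5.6, -1.8, -0.6]
width: 0.0388
finger_force: 61.5
time_s: 5.33
eef_pos: [0.5103, -0.2994, 0.0172]
eef_rot: [-2.155, -2.281, 0.004]
wrist_force: [-8.9, -2.5, 0.1]
width: 0.0389
finger_force: 61.8
[-0.56140569  1.32610607  0.56361525] [-8.8853211  -2.47120834  0.11942651]
```

```bash
cat > t.py <<'E'
from h import *
s=manip.sense();m=R.from_rotvec(s['eef_rot']).as_matrix();print('tz',s['torque'][2].round(2),'yaw',np.arctan2(m[1,1],m[0,1]).round(4))
E
python3 -m inch '[0,0,0,-0.006,0,0,0,0]'; python3 t.py;python3 -m inch '[0,0,0,-0.006,0,0,0,0]'; python3 t.py;python3 -m inch '[0,0,0,-0.006,0,0,0,0]'; python3 t.py
```

```text
time_s: 5.5
eef_pos: [0.51, -0.2993, 0.0172]
eef_rot: [-2.162, -2.274, 0.004]
wrist_force: [-9.3, -3.5, 0.9]
width: 0.039
finger_force: 61.8
tz 0.63 yaw 0.0506
time_s: 5.67
eef_pos: [0.5096, -0.2992, 0.0172]
eef_rot: [-2.168, -2.268, 0.005]
wrist_force: [-10.3, -2.8, 1.0]
width: 0.0392
finger_force: 62.0
tz 0.68 yaw 0.045
time_s: 5.83
eef_pos: [0.5095, -0.2992, 0.0172]
eef_rot: [-2.173, -2.263, 0.006]
wrist_force: [-10.1, -2.9, 1.7]
width: 0.0387
finger_force: 62.3
tz 1.31 yaw 0.0404
```

```bash
python3 -m inch '[-1,0,0,0,0,1,0,0,0,1,0,0,0,0,0,0]'; python3 t.py;python3 -m inch '[0,1,0,0,0,0,0,0]'; python3 t.py;python3 -m inch '[0,1,0,0,0,0,0,0]'; python3 t.py;python3 -m inch '[0,1,0,0,0,0,0,0]'; python3 t.py
```

```text
time_s: 6.17
eef_pos: [0.5094, -0.2988, 0.0172]
eef_rot: [-2.175, -2.266, 0.007]
wrist_force: [-9.0, -6.5, -1.7]
width: 0.0388
finger_force: 61.8
tz 1.14 yaw 0.0409
time_s: 6.33
eef_pos: [0.5094, -0.298, 0.0172]
eef_rot: [-2.175, -2.266, 0.007]
wrist_force: [-9.5, -9.1, -2.9]
width: 0.0387
finger_force: 61.9
tz 1.19 yaw 0.0409
time_s: 6.5
eef_pos: [0.5094, -0.2975, 0.0173]
eef_rot: [-2.175, -2.266, 0.008]
wrist_force: [-10.1, -9.9, -2.8]
width: 0.0388
finger_force: 61.9
tz 1.19 yaw 0.0411
time_s: 6.67
eef_pos: [0.5094, -0.2974, 0.0174]
eef_rot: [2.175, 2.266, -0.009]
wrist_force: [-11.1, -13.0, -3.4]
width: 0.0392
finger_force: 61.9
tz 1.2 yaw 0.0414
```

```bash
python3 -m inch '[0,1,0,0,0,1,0,0,0,0,0,0]'; python3 t.py;python3 -m inch '[0,1,0,0,0,1,0,0,0,0,0,0]'; python3 t.py;python3 -m inch '[0,1,0,0,0,0,0,0]'; python3 t.py; python3 -c "
from h import *
crop('scene',265,180,240,190,3.15,'pics/s3.png')"
```

```text
time_s: 6.92
eef_pos: [0.5095, -0.2972, 0.0176]
eef_rot: [2.172, 2.266, -0.012]
wrist_force: [-13.1, -19.5, -3.1]
width: 0.0386
finger_force: 61.9
tz 1.18 yaw 0.042
time_s: 7.17
eef_pos: [0.5096, -0.297, 0.0179]
eef_rot: [2.17, 2.265, -0.014]
wrist_force: [-16.1, -26.7, -2.6]
width: 0.0389
finger_force: 61.9
tz 1.12 yaw 0.0424
time_s: 7.33
eef_pos: [0.5096, -0.297, 0.018]
eef_rot: [2.169, 2.264, -0.015]
wrist_force: [-18.6, -28.1, -3.3]
width: 0.0389
finger_force: 61.9
tz 1.14 yaw 0.0427
```

View pics/s3.png

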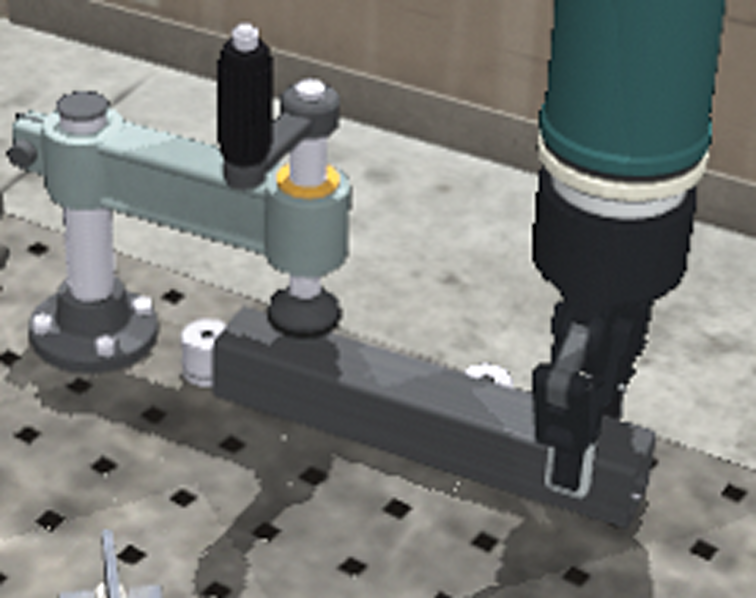

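The tube's end is now at the end pin (crop 215,345) and its side is near pin b (487,375). The y force stalls at 28 N, which confirms end contact. Next I check that the yaw seats against pin a.

```bash
python3 -m inch '[-1.5,-4,0,0,0,0,0,0]'; python3 t.py; python3 -m inch '[0,0,0,-0.006,0,0,0,0]'; python3 t.py;python3 -m inch '[0,0,0,-0.006,0,0,0,0]'; python3 t.py;python3 -m inch '[0,0,0,-0.006,0,0,0,0]'; python3 t.py
```

```text
time_s: 7.55
eef_pos: [0.5093, -0.2972, 0.0178]
eef_rot: [2.175, 2.263, -0.006]
wrist_force: [-8.5, -12.3, -1.9]
width: 0.0392
finger_force: 62.3
tz 1.36 yaw 0.0398
time_s: 7.72
eef_pos: [0.5091, -0.2972, 0.0178]
eef_rot: [2.179, 2.259, -0.009]
wrist_force: [-8.8, -13.7, -1.1]
width: 0.0388
finger_force: 62.8
tz 1.73 yaw 0.0361
time_s: 7.88
eef_pos: [0.5086, -0.2972, 0.0178]
eef_rot: [2.185, 2.254, -0.01]
wrist_force: [-10.2, -15.3, -0.1]
width: 0.0391
finger_force: 63.2
tz 2.05 yaw 0.0313
time_s: 8.05
eef_pos: [0.5081, -0.2972, 0.0177]
eef_rot: [2.191, 2.249, -0.011]
wrist_force: [-11.7, -14.9, -0.7]
width: 0.0387
finger_force: 63.8
tz 2.3 yaw 0.0263
```

```bash
python3 -m inch '[2,0,0,0.006,0,0,0,0]'; python3 t.py; python3 -m inch '[2,0,0,0,0,0,0,0]'; python3 t.py;python3 -m inch '[1,1,0,0,0,0,0,0]'; python3 t.py
```

```text
time_s: 8.22
eef_pos: [0.5093, -0.2972, 0.0176]
eef_rot: [2.184, 2.258, -0.012]
wrist_force: [-14.9, -15.7, 0.5]
width: 0.0389
finger_force: 63.9
tz 2.36 yaw 0.0332
time_s: 8.38
eef_pos: [0.5095, -0.2971, 0.0176]
eef_rot: [-2.182, -2.257, 0.016]
wrist_force: [-19.8, -18.1, 3.6]
width: 0.0391
finger_force: 64.4
tz 2.4 yaw 0.0336
time_s: 8.55
eef_pos: [0.5096, -0.2971, 0.0176]
eef_rot: [-2.182, -2.258, 0.018]
wrist_force: [-23.8, -22.3, 4.4]
width: 0.0386
finger_force: 64.4
tz 2.34 yaw 0.0343
```

Moment over force is 98 mm, which lies between pin b (65 mm) and pin a (180 mm), so both back pins and the end pin are loaded. I'll relieve most of the force, release, and lift.

```bash
python3 -m inch '[-2,-2,0,0,-2,-2,0,0,0,0,0,0]'; python3 t.py; python3 -m inch '[0,0,0,0,0,0,0,0,0,0,0,0,0,0,0,0,0,0,0,0,0,0,0,0]' 75 ; python3 -m inch '[0,0,15,0,0,0,30,0,0,0,40,0,0,0,40,0,0,0,40,0,0,0,40,0,0,0,40,0,0,0,0,0]'; python3 -c "
from h import *
crop('top',235,165,250,90,3.2,'pics/t4.png')"
```

```text
time_s: 8.8
eef_pos: [0.5079, -0.2974, 0.0172]
eef_rot: [-2.186, -2.252, 0.007]
wrist_force: [-11.1, -6.1, 1.4]
width: 0.0388
finger_force: 63.0
tz 1.76 yaw 0.0296
time_s: 9.3
eef_pos: [0.5114, -0.2963, 0.0174]
eef_rot: [2.193, 2.249, 0.0]
wrist_force: [-0.4, 0.6, -0.3]
width: 0.075
finger_force: 0.0
time_s: 9.97
eef_pos: [0.515, -0.299, 0.2714]
eef_rot: [2.183, 2.239, 0.003]
wrist_force: [1.5, -2.0, 1.1]
width: 0.0752
finger_force: 0.0
```

View pics/t4.png

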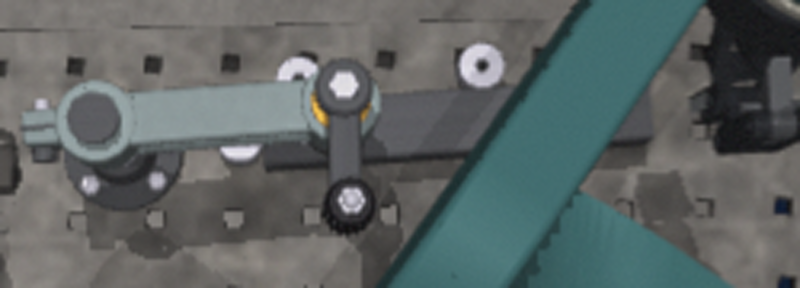

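The tube lies along the pins. Relieving the load may have opened a small gap at pin b, so I'll square it up with shut fingers pushing +x between the pins.

```bash
python3 -m inch '[-19,21.5,0,0,-19,21.5,0,0,-19,21.5,0,0,-19,21.5,0,0,0,0,0,0]' 0; python3 -m inch '[0,0,-35,0,0,0,-35,0,0,0,-35,0,0,0,-35,0,0,0,-35,0,0,0,-35,0,0,0,-30,0,0,0,-8,0]';python3 -m inch '[5,0,0,0,5,0,0,0,3,0,0,0,0,0,0,0]'; python3 -m inch '[2,0,0,0,2,0,0,0,2,0,0,0,2,0,0,0]'; python3 -m inch '[2,0,0,0,2,0,0,0,0,0,0,0]'; python3 t.py
```

```text
time_s: 10.43
eef_pos: [0.43, -0.2054, 0.2604]
eef_rot: [-2.187, -2.245, 0.001]
wrist_force: [-1.5, 0.6, -0.4]
width: 0.0141
finger_force: 0.0
time_s: 11.1
eef_pos: [0.4319, -0.2083, 0.0099]
eef_rot: [-2.188, -2.243, 0.002]
wrist_force: [-0.3, 0.7, 0.1]
width: 0.0001
finger_force: 0.0
time_s: 11.43
eef_pos: [0.4507, -0.2116, 0.0161]
eef_rot: [2.19, 2.246, 0.002]
wrist_force: [0.4, 0.6, 0.2]
width: 0.0002
finger_force: 0.0
time_s: 11.77
eef_pos: [0.4563, -0.2105, 0.0148]
eef_rot: [2.193, 2.249, 0.0]
wrist_force: [0.0, 0.4, 0.1]
width: -0.0003
finger_force: 0.0
time_s: 12.02
eef_pos: [0.4605, -0.2105, 0.0143]
eef_rot: [2.193, 2.249, 0.0]
wrist_force: [-0.3, -0.1, -0.3]
width: -0.0001
finger_force: 0.0
tz 0.04 yaw 0.0251
```

```bash
python3 -m inch '[2,0,0,0,2,0,0,0,2,0,0,0,0,0,0,0]'; python3 -m inch '[2,0,0,0,2,0,0,0,0,0,0,0]';  python3 -m inch '[2,0,0,0,2,0,0,0,0,0,0,0]'; python3 -m inch '[2,0,0,0,2,0,0,0,0,0,0,0]';python3 t.py
```

```text
time_s: 12.35
eef_pos: [0.4665, -0.2105, 0.0143]
eef_rot: [2.193, 2.249, 0.0]
wrist_force: [-0.1, -1.2, 0.8]
width: -0.0
finger_force: 0.0
time_s: 12.6
eef_pos: [0.47, -0.2103, 0.0142]
eef_rot: [-2.193, -2.249, 0.0]
wrist_force: [0.5, 0.9, -1.1]
width: -0.0
finger_force: 0.0
time_s: 12.85
eef_pos: [0.4708, -0.2102, 0.0141]
eef_rot: [-2.188, -2.247, 0.006]
wrist_force: [-10.5, -5.6, 7.1]
width: -0.0
finger_force: 5.6
time_s: 13.1
eef_pos: [0.4709, -0.2101, 0.0141]
eef_rot: [-2.183, -2.245, 0.012]
wrist_force: [-21.9, -12.3, 16.1]
width: -0.0
finger_force: 11.7
tz -0.1 yaw 0.0279
```

```bash
python3 -m inch '[2,0,0,0,0,0,0,0]'; python3 -m inch '[-8,0,0,0,-13,0,0,0,-14,0,0,0,0,0,40,0,0,-10,40,0,0,-30,10,0,15,-35,0,0]'; python3 -m inch '[25,-35,0,0,25,-35,0,0,0,-30,0,0,0,0,-30,0,0,0,-30,0,0,0,-22,0,0,0,0,0]'; python3 -m inch '[0,10,0,0,0,10,0,0,0,0,0,0]'; python3 t.py
```

```text
time_s: 13.27
eef_pos: [0.4709, -0.21, 0.0141]
eef_rot: [-2.181, -2.244, 0.015]
wrist_force: [-29.5, -14.4, 19.9]
width: -0.0001
finger_force: 14.6
time_s: 13.85
eef_pos: [0.4593, -0.2852, 0.1077]
eef_rot: [2.19, 2.249, 0.0]
wrist_force: [0.7, 0.2, 0.3]
width: 0.0002
finger_force: 0.0
time_s: 14.43
eef_pos: [0.5055, -0.3808, 0.0176]
eef_rot: [-2.188, -2.242, 0.0]
wrist_force: [-0.2, 0.8, -0.5]
width: 0.0004
finger_force: 0.0
time_s: 14.68
eef_pos: [0.5088, -0.361, 0.0238]
eef_rot: [2.192, 2.25, 0.001]
wrist_force: [-0.1, -0.4, 0.7]
width: 0.0002
finger_force: 0.0
tz -0.04 yaw 0.0261
```

```bash
python3 -m inch '[0,5,0,0,0,3,0,0,0,3,0,0,0,0,0,0]'; python3 -m inch '[0,2,0,0,0,2,0,0,0,0,0,0]'; python3 -m inch '[0,2,0,0,0,2,0,0,0,0,0,0]'; python3 -m inch '[0,2,0,0,0,2,0,0,0,0,0,0]'
```

```text
time_s: 15.02
eef_pos: [0.5086, -0.3516, 0.0229]
eef_rot: [2.193, 2.249, 0.0]
wrist_force: [-0.5, 0.5, 0.3]
width: 0.0001
finger_force: 0.0
time_s: 15.27
eef_pos: [0.5083, -0.3478, 0.0222]
eef_rot: [-2.193, -2.249, 0.0]
wrist_force: [-0.2, -0.2, -1.3]
width: 0.0
finger_force: 0.0
time_s: 15.52
eef_pos: [0.5082, -0.3437, 0.0221]
eef_rot: [-2.193, -2.249, 0.0]
wrist_force: [-0.1, 0.3, -1.1]
width: 0.0003
finger_force: 0.0
time_s: 15.77
eef_pos: [0.5086, -0.341, 0.0224]
eef_rot: [2.192, 2.249, -0.002]
wrist_force: [-0.8, -4.2, -1.4]
width: -0.0003
finger_force: 1.9
```

```bash
python3 -m inch '[0,2,0,0,0,2,0,0,0,0,0,0]'; python3 -m inch '[0,2,0,0,0,2,0,0,0,0,0,0]'; python3 -m inch '[0,2,0,0,0,0,0,0]'; python3 -c "
from h import *
crop('top',235,165,250,90,3.2,'pics/t5.png')"; python3 -m inch '[0,-12,0,0,0,-15,0,0,0,0,40,0,0,0,40,0,0,0,40,0,-20,20,40,0,-25,30,40,0,0,0,0,0]' 50
```

```text
time_s: 16.02
eef_pos: [0.509, -0.3405, 0.023]
eef_rot: [2.187, 2.247, -0.006]
wrist_force: [-3.8, -14.1, -3.1]
width: -0.0002
finger_force: 7.0
time_s: 16.27
eef_pos: [0.5094, -0.34, 0.0236]
eef_rot: [2.183, 2.244, -0.011]
wrist_force: [-7.5, -23.9, -2.7]
width: -0.0
finger_force: 11.9
time_s: 16.43
eef_pos: [0.5095, -0.3398, 0.024]
eef_rot: [2.181, 2.243, -0.013]
wrist_force: [-9.5, -29.9, -3.1]
width: 0.0004
finger_force: 14.4
time_s: 17.15
eef_pos: [0.4722, -0.3159, 0.2119]
eef_rot: [2.19, 2.247, 0.002]
wrist_force: [-0.2, 0.3, -0.3]
width: 0.05
finger_force: 0.0
```

The end contact is firm, stalling at -0.340 with 30 N. Moving above the sleeve.

```bash
python3 -m inch '[0,0,40,0,0,0,40,0,0,0,10,0,-10,36,0,0,-10,36,0,0,-10,36,0,0,-8,36,0,0,0,36,0,0]'; python3 -m inch '[0,0,0,0,0,0,0,0]'; python3 -c "
from h import *
crop('scene',265,100,220,160,3.3,'pics/s6.png')"
```

```text
time_s: 17.82
eef_pos: [0.4329, -0.136, 0.2952]
eef_rot: [-2.193, -2.246, 0.001]
wrist_force: [-0.3, -0.5, 0.7]
width: 0.05
finger_force: 0.0
time_s: 17.98
eef_pos: [0.4345, -0.1361, 0.2956]
eef_rot: [-2.189, -2.252, -0.0]
wrist_force: [-0.2, -0.8, -0.3]
width: 0.0497
finger_force: 0.0
```

View pics/s6.png

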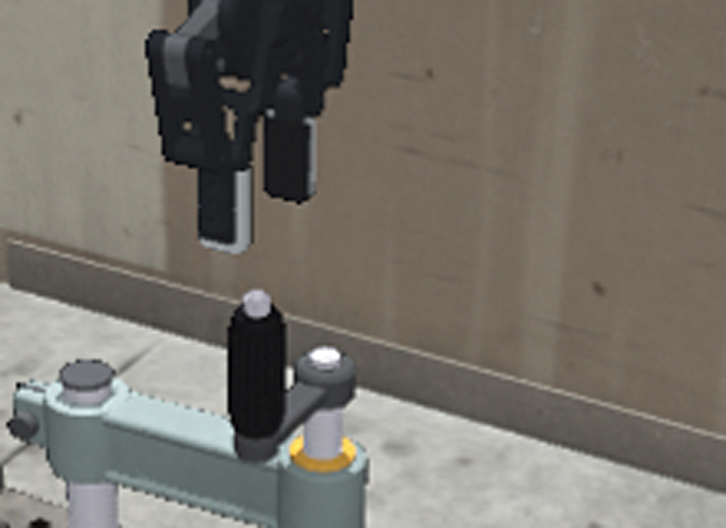

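View pics/t5.png

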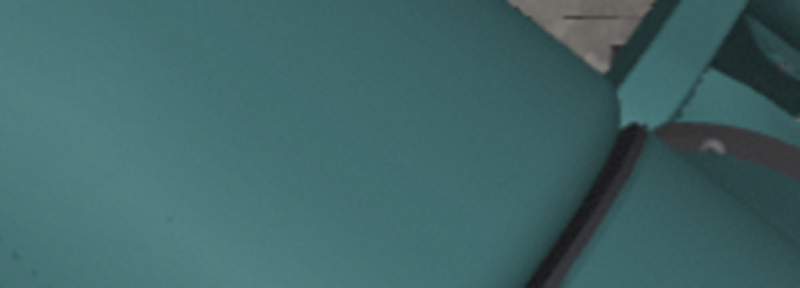

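The pads straddle the sleeve axis: pad tips' midpoint is (258,215) above the cap nut at (257,303). The top view is blocked by the arm. Descending and gripping.

```bash
python3 -m inch '[0,0,-30,0,0,0,-30,0,0,0,-20,0,0,0,-6,0,0,0,0,0,0,0,0,0]'; python3 -m inch '[0,0,0,0,0,0,0,0,0,0,0,0,0,0,0,0,0,0,0,0,0,0,0,0]' 10 45; python3 t.py
```

```text
time_s: 18.53
eef_pos: [0.4354, -0.1388, 0.2104]
eef_rot: [2.195, 2.248, -0.0]
wrist_force: [0.2, -0.4, -0.2]
width: 0.0501
finger_force: 0.0
time_s: 19.03
eef_pos: [0.4356, -0.1386, 0.2115]
eef_rot: [2.191, 2.247, 0.0]
wrist_force: [-0.9, -1.8, 6.4]
width: 0.0234
finger_force: 44.0
tz -0.02 yaw 0.0253
```

```bash
python3 -m inch '[2.2,16.8,0,0,6.5,15.7,0,0,10.3,13.5,-0.9,0]'; python3 t.py; python3 -m inch '[0,0,0,0]'; python3 -m inch '[13.5,10.3,-0.8,0,15.7,6.5,-0.8,0,16.8,2.2,-0.9,0,0,0,0,0]'; python3 t.py
```

```text
time_s: 19.28
eef_pos: [0.4539, -0.0932, 0.2093]
eef_rot: [2.191, 2.246, -0.004]
wrist_force: [3.0, -11.9, -9.1]
width: 0.0229
finger_force: 46.2
tz 0.01 yaw 0.0249
time_s: 19.37
eef_pos: [0.4559, -0.0914, 0.2092]
eef_rot: [2.19, 2.248, 0.001]
wrist_force: [6.2, -0.6, -9.5]
width: 0.0225
finger_force: 46.3
time_s: 19.7
eef_pos: [0.5021, -0.0736, 0.2066]
eef_rot: [2.19, 2.248, -0.001]
wrist_force: [5.7, -4.9, -5.0]
width: 0.0229
finger_force: 46.5
tz -0.01 yaw 0.0261
```

```bash
python3 -m inch '[16.8,-3.2,-1.3,0,15.7,-6.5,-1.2,0,13.5,-10.3,-1.2,0]'; python3 -m inch '[0,0,0,0]'; python3 -m inch '[10.3,-13.5,-0.8,0,6.5,-15.7,-0.8,0,2.2,-16.8,-0.9,0,0,0,0,0]'; python3 t.py
```

```text
time_s: 19.95
eef_pos: [0.5455, -0.0914, 0.2041]
eef_rot: [-2.191, -2.249, -0.001]
wrist_force: [-6.7, 1.3, 11.6]
width: 0.023
finger_force: 48.1
time_s: 20.03
eef_pos: [0.5481, -0.0943, 0.204]
eef_rot: [2.191, 2.247, 0.001]
wrist_force: [3.4, -4.6, 0.3]
width: 0.023
finger_force: 47.2
time_s: 20.37
eef_pos: [0.5656, -0.1406, 0.2015]
eef_rot: [2.193, 2.247, 0.001]
wrist_force: [-0.2, -4.7, 2.1]
width: 0.0231
finger_force: 47.3
tz 0.04 yaw 0.0242
```

```bash
cat > c.py <<'E'
from h import *
s=manip.sense();d=s['eef_pos'][:2]*1e3-[500.6,-138.6];F=s['wrist_force'];th=np.arctan2(d[1],-d[0]);u=np.array([-np.cos(th),np.sin(th)]);t=np.array([np.sin(th),np.cos(th)])
print('>> th',np.degrees(th).round(1)%360,'r',np.hypot(*d).round(1),'Ft',(F[:2]@t).round(1),'Fr',(F[:2]@u).round(1),'Fz',F[2].round(1),'z',s['eef_pos'][2].round(4),'w',s['width'].round(4))
E
python3 c.py
python3 -c "
import numpy as np
a=np.radians(np.arange(0,91,7.5));print((65*-np.diff(np.cos(a))).round(1),(65*np.diff(np.sin(a))).round(1))"
```

```text
[0.6 1.7 2.7 3.8 4.7 5.6 6.4 7.1 7.6 8.1 8.3 8.5] [8.5 8.3 8.1 7.6 7.1 6.4 5.6 4.7 3.8 2.7 1.7 0.6]Traceback (most recent call last):
  File "c.py", line 3, in <module>
    print('>> th',np.degrees(th).round(1)%360,'r',np.hypot(*d).round(1),'Ft',(F[:2]@t).round(1),'Fr',(F[:2]@u).round(1),'Fz',F[2].round(1),'z',s['eef_pos'][2].round(4),'w',s['width'].round(4))
                                                                                                                                                                            ^^^^^^^^^^^^^^^^
AttributeError: 'float' object has no attribute 'round'
```

```bash
sed -i "s/s\['width'\].round(4)/s['width']/" c.py
python3 -m inch '[-0.6,-8.5,-0.4,0,-1.7,-8.3,-0.4,0,-2.7,-8.1,-0.4,0]' >/dev/null; python3 c.py; python3 -m inch '[-3.8,-7.6,-0.4,0,-4.7,-7.1,-0.5,0,-5.6,-6.4,-0.4,0]'>/dev/null; python3 c.py;python3 -m inch '[-6.4,-5.6,-0.4,0,-7.1,-4.7,-0.4,0]'>/dev/null; python3 c.py
```

```text
>> th 201.9 r 65.1 Ft -4.3 Fr 0.4 Fz 2.9 z 0.2004 w 0.02301468640407338
>> th 224.6 r 65.1 Ft -4.7 Fr -0.7 Fz 3.7 z 0.1991 w 0.023098099569355043
>> th 239.6 r 65.1 Ft -6.1 Fr -0.5 Fz 3.2 z 0.1983 w 0.023052661901099256
```

```bash
python3 -m inch '[-7.6,-3.8,-0.5,0,-8.1,-2.7,-0.4,0]' >/dev/null; python3 c.py; python3 -m inch '[-8.3,-1.7,-0.4,0,-8.5,-0.6,-0.4,0]'>/dev/null; python3 c.py
```

```text
>> th 254.6 r 65.1 Ft -4.5 Fr -1.4 Fz 3.6 z 0.1974 w 0.02275760611588054
>> th 269.5 r 65.2 Ft -4.8 Fr -2.8 Fz 3.0 z 0.1966 w 0.023160424384244947
```

Still running free at about 5 N. Next quadrant, 270° to 360°.

```bash
python3 -m inch '[-8.5,0.6,-0.4,0,-8.3,1.7,-0.5,0]' >/dev/null; python3 c.py; python3 -m inch '[-8.1,2.7,-0.4,0,-7.6,3.8,-0.4,0]'>/dev/null; python3 c.py; python3 -m inch '[-7.1,4.7,-0.4,0,-6.4,5.6,-0.4,0]'>/dev/null; python3 c.py
```

```text
>> th 284.2 r 65.2 Ft -5.2 Fr -3.3 Fz 2.5 z 0.1958 w 0.022922102189267525
>> th 299.0 r 65.1 Ft -6.1 Fr -3.5 Fz 0.9 z 0.195 w 0.022634150865891864
>> th 313.8 r 65.1 Ft -5.4 Fr -3.8 Fz -0.1 z 0.1942 w 0.023181109293652406
```

```bash
python3 -m inch '[-5.6,6.4,-0.4,0,-4.7,7.1,-0.5,0]' >/dev/null; python3 c.py; python3 -m inch '[-3.8,7.6,-0.4,0]'>/dev/null; python3 c.py
```

```text
>> th 328.6 r 65.1 Ft -4.4 Fr -1.8 Fz 2.1 z 0.1933 w 0.023086009491562722
>> th 336.1 r 65.0 Ft -5.0 Fr -2.4 Fz 1.8 z 0.1929 w 0.02286025148426026
```

```bash
python3 -m inch '[-2.7,8.1,-0.4,0]' >/dev/null; python3 c.py; python3 -m inch '[-1.7,8.3,-0.4,0]'>/dev/null; python3 c.py; python3 -m inch '[-0.6,8.5,-0.4,0]'>/dev/null; python3 c.py;  python3 -m inch '[0.6,8.5,-0.4,0]'>/dev/null; python3 c.py
```

```text
>> th 343.6 r 65.0 Ft -5.5 Fr -1.7 Fz 1.7 z 0.1925 w 0.023066563381364782
>> th 351.1 r 65.0 Ft -6.3 Fr -2.3 Fz 2.8 z 0.1921 w 0.02310151212517569
>> th 358.5 r 65.0 Ft -6.2 Fr -1.3 Fz 3.1 z 0.1917 w 0.022962213680576698
>> th 5.9 r 65.0 Ft -8.1 Fr -0.7 Fz 3.5 z 0.1913 w 0.022699971538912803
```

```bash
python3 -m inch '[0.6,4.5,-0.2,0]' >/dev/null; python3 c.py; python3 -m inch '[0.9,4.4,-0.2,0]'>/dev/null; python3 c.py
```

```text
>> th 10.1 r 64.9 Ft -7.8 Fr -0.3 Fz 4.4 z 0.1911 w 0.022807458112182166
>> th 13.7 r 65.0 Ft -9.3 Fr -0.8 Fz 3.5 z 0.1909 w 0.02289022866943574
```

```bash
python3 -m inch '[0.8,3.3,-0.2,0]' >/dev/null; python3 c.py; python3 -m inch '[1,3.3,-0.2,0]'>/dev/null; python3 c.py;python3 -m inch '[0,0,0,0]'>/dev/null; python3 c.py; python3 -m inch '[0,0,0,0]'>/dev/null; python3 c.py
```

```text
>> th 16.6 r 65.0 Ft -9.1 Fr -1.7 Fz 4.6 z 0.1908 w 0.02292418603976407
>> th 19.4 r 65.0 Ft -8.9 Fr -1.9 Fz 5.0 z 0.1906 w 0.022853430857302674
>> th 19.8 r 65.0 Ft -6.9 Fr -1.3 Fz 6.0 z 0.1906 w 0.022875060567064603
>> th 19.8 r 65.0 Ft -6.6 Fr -2.1 Fz 4.9 z 0.1906 w 0.02324309538353746
```

The effort has risen from about 5 N to 9–9.5 N, roughly double. I'll release and lift straight up.

```bash
python3 -m inch '[0,0,0,0,0,0,0,0,0,0,0,0,0,0,0,0]' 45; python3 -m inch '[0,0,15,0,0,0,30,0,0,0,30,0,0,0,30,0,-20,-10,20,0,-30,-20,0,0,-30,-30,0,0,0,0,0,0]'; python3 -m inch '[0,-40,0,0,0,-40,0,0,0,-40,0,0,0,-40,0,0,0,-40,0,0,0,-40,0,0,0,-40,0,0,0,0,0,0]'; python3 -c "
from h import *
a=viewer.camera('top')[165:255,235:485,::-1]; b=viewer.camera('scene')[180:340,265:515,::-1]
cv2.imwrite('pics/f.png',cv2.resize(np.vstack([a,b]),None,fx=2.4,fy=2.4,interpolation=cv2.INTER_CUBIC))"
```

```text
time_s: 23.28
eef_pos: [0.438, -0.1144, 0.1891]
eef_rot: [-2.193, -2.248, 0.0]
wrist_force: [-0.4, -0.3, -0.1]
width: 0.0447
finger_force: 0.0
time_s: 23.95
eef_pos: [0.3546, -0.1778, 0.3145]
eef_rot: [2.199, 2.244, -0.006]
wrist_force: [-0.4, 0.9, 0.0]
width: 0.0449
finger_force: 0.0
time_s: 24.62
eef_pos: [0.3588, -0.4613, 0.3131]
eef_rot: [2.196, 2.243, -0.004]
wrist_force: [0.5, -0.7, 0.7]
width: 0.0446
finger_force: 0.0
```

View pics/f.png

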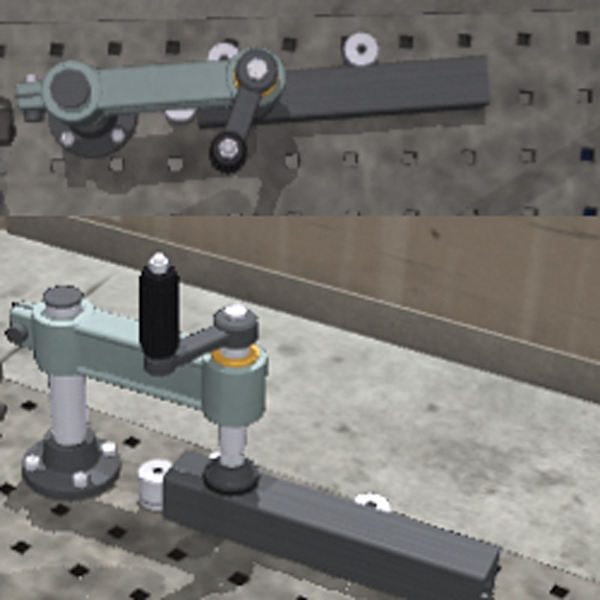

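The tube lies against pin b (361,48) and the end pin (155,485). The foot is down on the tube, the crank is at about 20° past a full turn, and the gripper is clear. Handing in.

```bash
python3 -c "
from rig import finish_job
print(finish_job())"
```

```text
the job is handed in; nothing more can be done
None
```

The tube is home against the three pins (judged by contact forces and pictures) and clamped at about 9–9.5 N at the sleeve against about 5 N running free; the sleeve is released and the job is handed in at about 25 s, with the marker and offcut not touched.

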